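# Clear the sloped sample stage and hold the slide flush on it

## Robot

A 7-joint arm with a two-finger parallel gripper is mounted at the origin on the work surface. World frame = base frame: x ahead of the robot, y to its left, z up, the work surface at z = 0. Lengths are in mm, angles in degrees, forces in N, time in s.
With the tool pointing down it reaches from about 400 to 850 mm from the base axis. Payload 4.4 kg.
Tool frame: the origin (TCP) lies midway between the tips of the shut fingers; the grasp point (between the pads) lies 19 mm behind it (tcp_to_grasp is the z of the grasp point in the tool frame, in mm); z points along the fingers, y is the line along which they close (so a half turn about z gives the same grasp; the last joint's range is limited). The gripper opens to 94 mm and grips with 3 to 60 N. Pads are 16 mm wide; open, the fingers measure 119 mm over their backs; the gripper's body (75 mm by 177 mm) begins 78 mm behind the grasp point.
Start: joints at [-72.296, 36.005, 2.206, 86.941, -1.547, 57.084, -1.146], TCP at [237.933, 604.902, 205.478] pointing down, gripper open.
Joint ranges: [-175.42, 175.42], [-21.48, 121.26], [-71.46, 75.88], [10.55, 141.38], [-63.04, 243.04], [13.31, 113.54], [-168.57, 168.57]. Speed limits (degrees/s): [147.25, 147.25, 180, 180, 180, 180, 180].

## Interface

Orientations are given as [roll, pitch, yaw] about the fixed x, y, z axes, in that order (R = Rz(yaw) Ry(pitch) Rx(roll)).
In Python, from station import * gives the robot as it stands.
- The arm moves only by the tool drive_tool, never from a script. Its argument "series" is a list of rows, each a list of 7 numbers: the turn, a rotation vector about the tool's x, y, z in rad, then the shift along the tool's x, y, z in cm, then the gripper's target within -1 to 1 (shut at 1, half-way at 0, fully open at -1). In form: [[rx, ry, rz, x, y, z, claw], ...]. A call has 1 to 12 rows; each row shifts and turns the commanded pose from where the row before left it, along the tool's axes as they then stand; what a row does not reach is not made up. A row lasts 1/10 s, in which the tool goes at most 50 mm and 8.59 degrees, less where a joint would pass 70% of its speed; a pose out of reach is approached as far as the arm can. A call is refused whole if a number of a shift passes 5 or a number of a turn 0.15, either way. A call with a gripper value outside its range is refused whole. The fingers move at their own pace and stop on an object; the grip force is fixed at half the most. Time passes only in rows, so rows that do not move let the fingers close. It gives the time, the measured TCP pose, the force, the opening and the grip force at its end, in the units of the state.
- observe(): the state, without advancing time (a new reading comes with each control period).
- get_image(name): name is "scene" or "top"; returns a dict with "pixels" (400x640x3 uint8, blue, green, red), "fx", "fy", "cx", "cy" (pixels), "T" (4x4, takes a point from camera to world coordinates). Camera axes: x right, y up, looking along -z (the intrinsics and any distortion apply to the point x, -y, -z); pixel columns grow to the right and rows downward; lengths in mm; the calibration is good to about 2 mm. A picture is of the moment at which its call begins. There is no depth.
- close_job(): hands the job in; it is judged then, once.
The state is a dict: "time_s": time; "q": joint angles; "qd": joint speeds; "joint_torque": joint torques, N m; "eef_pos": TCP position; "tool_rot": TCP orientation; "force": force on the tool from outside, world axes, zero at the start; "wrist_torque": the same for the moment, N m; "gripper_width": finger opening in mm; "grip_force": force on a finger pad.
Only numpy, scipy, OpenCV 4.12 (cv2) and the standard library are available. Lean on these libraries where they do the work, as an engineer would, in place of code of your own. Each camera call takes 0.05 s, during which the arm holds its last target. There are 200 camera calls.

## Task

Clear the sloped sample stage by hanging the slide basket from its foot plate by its bail on the hook of the stand, and let go of it there. Then take the glass slide by its fin, tilt it to match the sloped white face of the stage and lay it flush, centred and square on it, fin outward, and press gently so that the sprung face sinks about halfway, some 6 mm. Finish while still gripping the slide and pressing it flush: do not let go, and leave the other things on the bench where they are.

Things in the scene. Friction and masses are not known exactly. Their poses are not given: they have to be found in the camera images.
- basket: small steel slide basket on the stage's foot plate (12 mm thick): open box 62 (x) x 70 (y) x 45 mm high; rigid bail of 6 mm wire in its y-z plane, legs at y = +-32 mm up to 94 mm, rising to 104 mm (wire centre) in the middle; on the bail a black square grip knob 16 x 16 mm, from 107 to 143 mm height, to pinch from above on either pair of sides. 0.14 to 0.24 kg. Origin under its centre, z up
- basket_bail (a point): point in the middle of the bail's wire, at its highest, 104 mm above the basket's underside; this is what rests on the hook
- hook: fixed dark steel stand: foot 100 mm across, 12 mm thick; post 16 mm thick, 190 mm tall; origin under the post. A level rod 8 mm thick, its centre 170 mm above the bench, runs along the stand's -x for 78 mm, then turns up, ending 94 mm from the post axis. Stands on one side of the stage, the slide lies on the other; which side varies
- hook_seat (a point): point on top of the hook's level rod, 50 mm out from the post axis, 174 mm above the bench; axes as the stand's (-x points to the free end). When hung, the bail's wire centre is 3 mm above the rod's top and may be up to 30 mm from this point either way along the rod
- hook_tip (a point): centre of the upturned free end of the hook, 192 mm above the bench, 94 mm from the post axis (rod 4 mm radius about it). The bail must pass over this end and then down behind it
- slide: glass slide 90 (x) x 70 (y) x 6 mm lying flat on the bench; in the middle of its top an upright white plastic grip fin, 30 mm long (x), 12 mm thick (y), from 16 to 54 mm height, to pinch across its 12 mm. The fin swivels on a pin along y, 12 mm above the underside, up to 0.6 rad either way, a little stiff (0.03 N m), so that the slide settles flat when pressed on a face. 0.09 to 0.16 kg. Origin under its centre, z up
- stage: fixed aluminium sample stage: foot plate 220 x 150 x 12 mm from 170 mm in front (-x) of its origin to 50 mm behind; two side cheeks, 138 mm over their outsides, 100 mm high; between them a tilted cradle, stiffly clamped, on a level axle 85 mm above the bench. Origin on the bench under the axle's middle. -x is the front, towards the robot
- face_mid (a point): centre of the sloped white face of the stage, a plate 90 (x) x 70 (y) x 8 mm, 26 mm out from the axle when not pressed. z is the outward normal, leaning from vertical towards the stage's front (-x) by 14 to 29 degrees, which varies; x runs up the slope, y is level. The point moves with the face as it sinks
- press (a joint): how far the white face is pushed in along its normal: 0 free, 0.012 m its stop. Spring: about 1.6 N to start, 6.4 N at 0.006 m, 11 N at the stop
- amber_bottle: bystander: amber bottle 72 mm across, 150 mm tall, origin under its centre
- beaker: bystander: glass beaker 90 mm across, 110 mm tall, origin under its centre
- jar: bystander: jar with orange cap 56 mm across, 70 mm tall, origin under its centre
- dish: bystander: flat glass dish 84 mm across, 14 mm tall, origin under its centre
- spatula: bystander: lab spatula 170 mm long lying along its x, origin at the underside
- tip_box: bystander: blue box 90 x 65 x 45 mm, origin under its centre
- cup: bystander: white ceramic cup 60 mm across, 50 mm tall, origin under its centre

How it is judged (in metres and radians):
On the way:
1. the basket hangs by its bail on the hook, let go (contact force between basket and hook above 0.5 N and x of basket_bail in the frame of hook_seat between -0.04 and 0.045 m and y of basket_bail in the frame of hook_seat between -0.025 and 0.025 m and z of basket_bail in the frame of hook_seat between -0.008 and 0.015 m and angle between basket's own z axis and vertical below 0.35 rad and contact force between basket and the arm below 0.1 N and contact force between basket and the fingers below 0.1 N and linear speed of basket below 0.08 m/s), for 0.3 s.
At the end, for the whole second after the job is handed in: The basket hangs upright by its bail on the hook rod, not touched by the robot. The slide, gripped by the fingers, lies on the white face, fin out: normals within 0.05 rad, centred within 12 mm each way, square within 0.14 rad, gap under 3 mm, face pressed in 2.5 to 11.2 mm, under 25 N, at rest (all of step 1 and angle between the z axis of slide and the z axis of face_mid, either way round below 0.05 rad and angle between the x axis of slide and the x axis of face_mid, either way round below 0.14 rad and x of slide in the frame of face_mid between -0.012 and 0.012 m and y of slide in the frame of face_mid between -0.012 and 0.012 m and z of slide in the frame of face_mid between -0.003 and 0.003 m and value of joint press between 0.0025 and 0.0112 m and contact force between slide and stage between 1.5 and 25 N and contact force between slide and the fingers above 1 N and linear speed of slide below 0.02 m/s); the arm keeps its last pose, push and grip.
It fails at once if the slide is pressed or struck on the stage with more than 40 N (contact force between slide and stage above 40 N).
It fails at once if a bystander is moved by more than 30 mm (distance of any of amber_bottle, beaker, jar, dish, spatula, tip_box, cup from where it was at the start of the episode above 0.03 m).
It also fails if it takes over 67 s, if anything falls off the work surface, if the arm or the gripper's body presses on something with over 40 N, if the wrist force passes 120 N, or if a joint passes its speed limit or range.

## Working session

There is one attempt and no reset: what is moved stays moved. The work goes in short steps, Python scripts to look and compute and a tool call to move; the robot and the scene stay as the last step left them, time stands still between calls to the robot, and variables do not carry over. Pictures are saved under pics/ and viewed, at most 10 in all, crops included, and the job is handed in when it is done.

Besides the shell and the picture viewer there is one more tool, called after "Emit:" as name(argument=value, ...), one argument or row to a line, values as JSON. drive_tool: Moves the arm, as the interface text tells. Its arguments: {"type":"object","properties":{"series":{"type":"array","items":{"type":"array","items":{"type":"number"}}}},"required":["series"]}

```bash
ls; mkdir -p pics
python3 - <<'E'
from station import *
import cv2,numpy as np
print(observe())
for n in("scene","top"):
    g=get_image(n); cv2.imwrite(f"pics/{n}0.png",g["pixels"]); print({k:np.round(v,3).tolist() if k=='T' else v for k,v in g.items() if k!="pixels"})
E
```

```text
pics
{'time_s': 0.0, 'q': array([-72.29523569,  36.05627506,   2.20168032,  86.99428317,
        -1.54769867,  57.08219175,  -1.14628085]), 'qd': array([-0.0365998 ,  0.08272944, -0.01620611, -0.03149176,  0.01181333,
       -0.03852547,  0.07531848]), 'joint_torque': array([-6.75352640e-04, -5.49736190e+01,  1.14328086e+00, -1.86625797e+01,
       -5.21925185e-02,  2.38742831e-02,  1.97002105e-04]), 'eef_pos': array([237.68557397, 604.29546294, 204.59327023]), 'tool_rot': array([-1.79896885e+02,  6.33722193e-05,  1.58525174e+02]), 'force': array([ 0.05048501, -0.07053163, -0.15161502]), 'wrist_torque': array([-0.02777706, -0.01348127, -0.01749414]), 'grip_force': 0.0, 'gripper_width': 93.89901271512848}
{'fx': 466.9222502650642, 'fy': 466.9222502650642, 'cx': 327.38362762585825, 'cy': 207.18972123573076, 'T': [[-0.174, -0.545, 0.82, 1730.517], [0.985, -0.086, 0.152, 226.524], [-0.012, 0.834, 0.552, 881.962], [0.0, 0.0, 0.0, 1.0]]}
{'fx': 498.14094917854044, 'fy': 498.14094917854044, 'cx': 321.5188568215095, 'cy': 194.4434362417069, 'T': [[-0.028, 0.98, -0.197, 231.199], [-1.0, -0.029, -0.001, -0.985], [-0.006, 0.197, 0.98, 1945.152], [0.0, 0.0, 0.0, 1.0]]}
```

View pics/scene0.png

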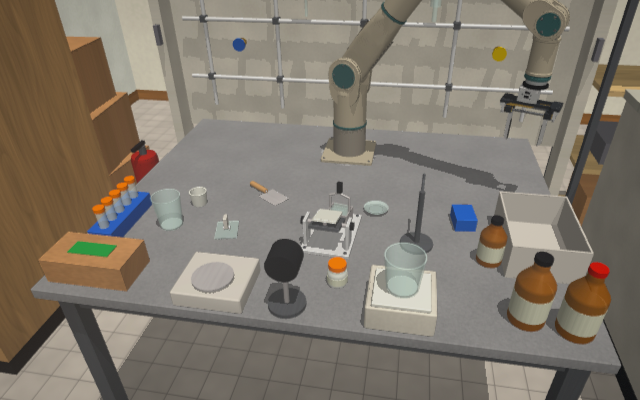

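View pics/top0.png

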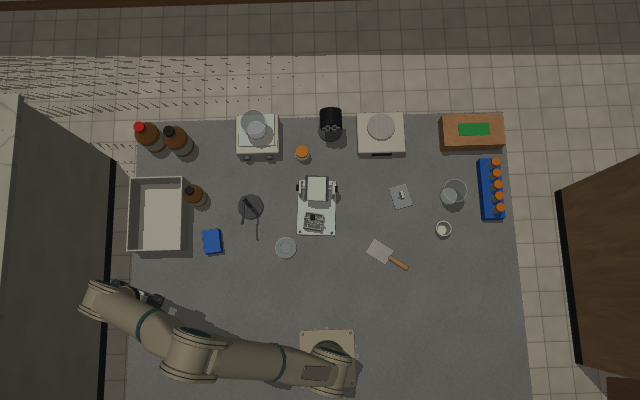

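The stage sits mid-bench (top ≈317,195) with the basket on its plate (314,221), the hook at +y (250,207) and the slide at −y (401,196). I'll enlarge for precise pixels.

Run:
```python
import cv2
a=cv2.imread("pics/top0.png")[165:260,230:425]; cv2.imwrite("pics/t1.png",cv2.resize(a,None,fx=4,fy=4,interpolation=cv2.INTER_CUBIC))
a=cv2.imread("pics/scene0.png")[165:265,205:445]; cv2.imwrite("pics/s1.png",cv2.resize(a,None,fx=10/3,fy=10/3,interpolation=cv2.INTER_CUBIC))
```

```text
(no output)
```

View pics/t1.png

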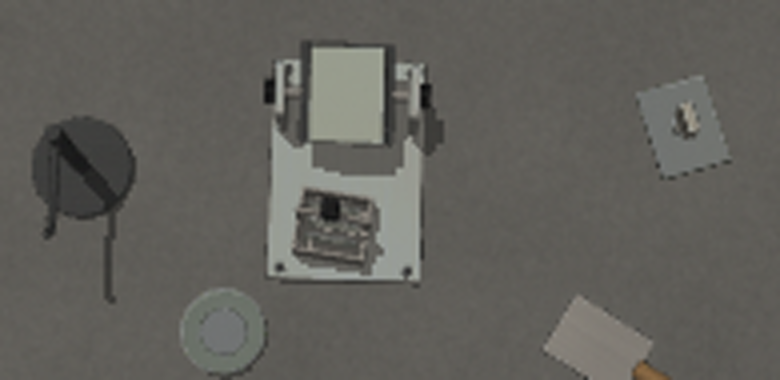

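View pics/s1.png

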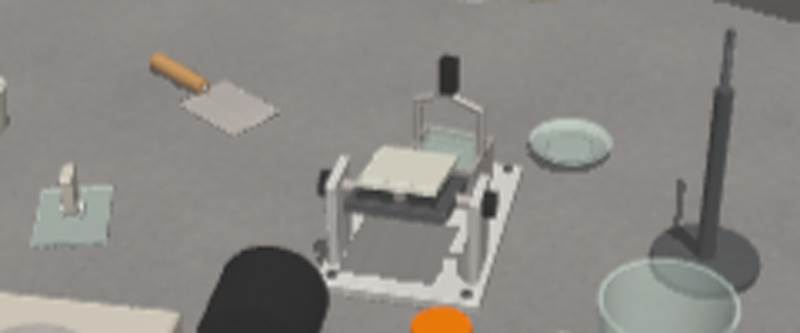

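The crops give usable corners of the plate, face, slide, knob, bail and hook in both views. Fitting poses by least squares.

```bash
cat > fit.py <<'E'
from station import *
import numpy as np
from scipy.optimize import least_squares
from scipy.spatial.transform import Rotation as R
C={n:get_image(n) for n in("top","scene")}
def proj(n,P):
    g=C[n]; p=(np.atleast_2d(P)-g["T"][:3,3])@g["T"][:3,:3]
    return np.c_[g["cx"]-g["fx"]*p[:,0]/p[:,2], g["cy"]+g["fy"]*p[:,1]/p[:,2]]
def T(a): a=np.array(a,float); return np.c_[230+a[:,0]/4-.375,165+a[:,1]/4-.375]
def S(a): a=np.array(a,float); return np.c_[205+a[:,0]*.3-.35,165+a[:,1]*.3-.35]
def fit(name,tp,tpx,sp,spx,x0,z=0):
    tp,sp=np.array(tp,float),np.array(sp,float)
    def w(p,P): return R.from_euler("z",p[2]).apply(P)+[p[0],p[1],z]
    def f(p): return np.r_[(proj("top",w(p,tp))-T(tpx)).ravel(),(proj("scene",w(p,sp))-S(spx)).ravel()]
    r=least_squares(f,x0,loss="soft_l1"); print(name,r.x[:2].round(1),"yaw",np.degrees(r.x[2]).round(1)); print(f(r.x).reshape(-1,2).round(1).tolist()); return r.x
E
cat > a.py <<'E'
from fit import *
st=fit("stage",[(-170,75,12),(-170,-75,12)],[(267,280),(421,282)],[(-170,75,12),(50,75,12),(50,-75,12)],[(523,165),(480,303),(318,290)],[600,0,0])
hk=fit("hook",[(0,0,12),(0,0,190),(-94,0,196)],[(84,167),(58,133),(47,233)],[(0,0,12),(-94,0,196),(0,0,190)],[(706,252),(731,30),(724,87)],[560,270,0])
sl=fit("slide",[(45,35,6),(45,-35,6),(-45,-35,6),(-45,35,6),(0,0,54)],[(638,94),(703,76),(731,160),(666,179),(684,108)],[(-45,-35,6),(-45,35,6),(45,35,6),(45,-35,6),(0,0,54)],[(46,190),(113,186),(106,244),(32,245),(69,167)],[560,-300,.3])
bk=fit("basket",[(0,0,143),(31,35,45),(31,-35,45),(-31,-35,45),(-31,35,45)],[(331,206),(305,188),(378,197),(371,270),(294,262)],[(0,-32,94),(0,32,94),(0,0,143)],[(417,99),(483,108),(450,59)],[500,0,-.1],12)
P=np.array([(x,y,0) for x,y in((45,35),(45,-35),(-45,-35),(-45,35))],float)
tp=T([(310,46),(383,48),(383,145),(308,142)]); sp=S([(440,198),(357,190),(385,147),(458,155)])
def face(p): 
    Rm=R.from_euler("zy",[p[2],-p[3]]); return Rm.apply(P+[0,0,26])+[p[0],p[1],85]
f=lambda p:np.r_[(proj("top",face(p))-tp).ravel(),(proj("scene",face(p))-sp).ravel()]
r=least_squares(f,[*st[:3],.35],loss="soft_l1");print("face stage",r.x[:2].round(1),np.degrees(r.x[2:]).round(1),f(r.x).reshape(-1,2).round(1).tolist())
E
python3 a.py
```

```text
stage [629.6  22.8] yaw -2.0
[[-0.2, 0.1], [-0.2, -0.2], [-0.7, 0.1], [0.8, 0.6], [-0.4, -1.8]]
hook [579.8 283.8] yaw -363.2
[[-0.6, -0.0], [-1.4, -0.1], [-0.5, 0.6], [-1.0, 0.9], [-0.3, -0.5], [-0.5, 0.3]]
slide [ 603.7 -309.5] yaw 14.1
[[-1.1, -0.1], [-0.5, -0.2], [-0.6, 0.2], [-1.3, 0.2], [1.1, 2.4], [-1.1, -0.1], [0.4, -0.0], [-0.1, -0.8], [-0.6, 0.1], [-0.7, 2.0]]
basket [506.8  36.4] yaw -8.0
[[-0.1, 1.3], [-1.1, 0.7], [-1.2, 0.4], [-1.3, -1.8], [-0.3, -1.9], [-0.9, -0.4], [-1.1, 0.0], [-1.0, -0.4]]
face stage [630.   21.9] [-2.7  9.8] [[-0.5, -0.4], [-0.2, -0.5], [-0.6, -0.9], [-0.5, -0.5], [-0.7, -1.1], [0.2, -1.5], [-0.8, -1.0], [0.1, -0.9]]
```

The face tilt (9.8°) lies outside its 14–29° range and the fin residual is large, so I'll take a tight crop of both.

Run:
```python
import cv2,numpy as np
t=cv2.imread("pics/top0.png");s=cv2.imread("pics/scene0.png")
z=lambda a,u,v:cv2.resize(np.clip(a[v:v+30,u:u+40].astype(float)*1.2,0,255).astype('uint8'),(400,300),interpolation=cv2.INTER_NEAREST)
cv2.imwrite("pics/q.png",np.vstack([np.hstack([z(s,305,202),z(t,297,173)]),np.hstack([z(s,210,210),z(t,383,180)])]))
```

```text
(no output)
```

View pics/q.png

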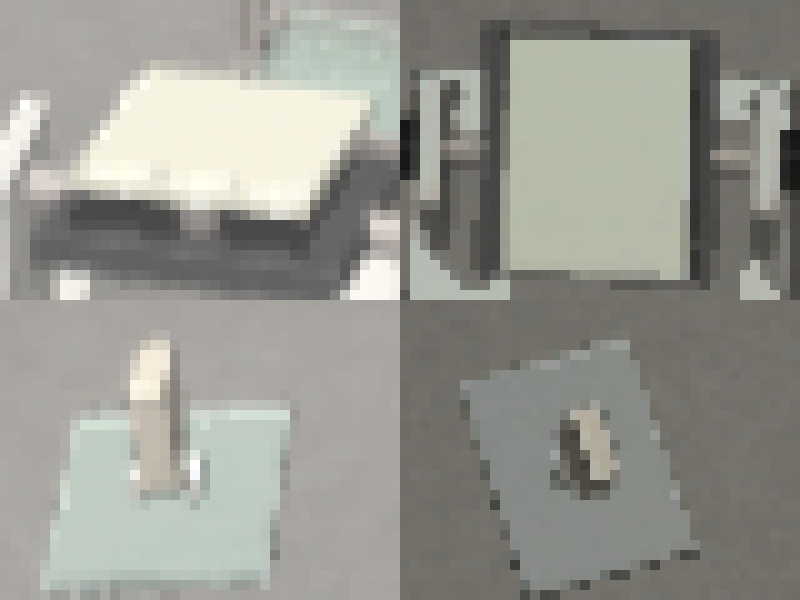

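```bash
cat > b.py <<'E'
from fit import *
def q(a,u,v,ox,oy): a=np.array(a,float); return np.c_[u+(a[:,0]-ox)/10-.5,v+(a[:,1]-oy)/10-.5]
PS=np.array([(-45,-35,0),(-45,35,0),(45,35,-8),(45,-35,-8)],float); sp=q([(145,68),(372,97),(308,217),(80,182)],305,202,0,0)
PT=np.array([(45,35,0),(45,-35,0),(-45,-35,0),(-45,35,0)],float); tp=q([(510,40),(690,40),(690,280),(504,274)],297,173,400,0)
w=lambda p,P:R.from_euler("zy",[p[2],-p[3]]).apply(P+[0,0,26])+[p[0],p[1],85]
f=lambda p:np.r_[(proj("top",w(p,PT))-tp).ravel(),(proj("scene",w(p,PS))-sp).ravel()]
r=least_squares(f,[629,22,-.03,.35],loss="soft_l1");print("stage",r.x[:2].round(1),np.degrees(r.x[2:]).round(1),"face",w(r.x,np.zeros((1,3))).round(1),f(r.x).reshape(-1,2).round(1).tolist())
for d in(10,15,20,25):
    g=lambda p:f([*p,np.radians(d)]); rr=least_squares(g,r.x[:3]);print(d,rr.x[:2].round(1),rr.cost.round(2))
PS=np.array([(-45,-35,6),(-45,35,6),(45,35,6),(45,-35,6)],float);sp=q([(75,410),(290,404),(270,580),(43,586)],210,210,0,300)
PT=np.array([(45,35,6),(45,-35,6),(-45,-35,6),(-45,35,6)],float);tp=q([(462,382),(630,342),(697,548),(525,592)],383,180,400,300)
F=np.array([(0,0,42.)])
def wf(p): return R.from_euler("zy",[p[2],p[3]]).apply(F)+[p[0],p[1],12]
ws=lambda p,P:R.from_euler("z",p[2]).apply(P)+[p[0],p[1],0]
f2=lambda p:np.r_[(proj("top",ws(p,PT))-tp).ravel(),(proj("scene",ws(p,PS))-sp).ravel(),(proj("top",wf(p))-q([(597,442)],383,180,400,300)).ravel(),(proj("scene",wf(p))-q([(152,367)],210,210,0,300)).ravel()]
r=least_squares(f2,[603,-309,.25,0]);print("slide",r.x[:2].round(1),np.degrees(r.x[2:]).round(1),f2(r.x).reshape(-1,2).round(1).tolist())
E
python3 b.py
```

```text
stage [629.6  20.1] [-2.6 16.2] face [[622.3  20.1 110. ]] [[-0.5, 0.1], [0.2, 0.4], [-0.2, 0.3], [-0.2, 0.6], [-0.1, 0.6], [-0.1, 0.1], [0.2, 0.2], [-1.0, 1.1]]
10 [626.9  20.1] 6.47
15 [628.9  20.2] 1.99
20 [630.9  20.1] 3.48
25 [632.7  20.1] 11.78
slide [ 603.8 -310.5] [13.9 -0.9] [[-0.4, 0.3], [-0.3, -0.3], [-0.2, 0.5], [0.0, 0.8], [0.1, 1.0], [0.1, 0.6], [-0.5, -0.5], [-0.5, 0.1], [-0.2, 0.4], [-0.3, 0.4]]
```

```bash
cat > pl.py <<'E'
from station import *
import numpy as np,sys
from scipy.spatial.transform import Rotation as R
# usage: pl.py "x,y,z;x,y,z;..." [roll,pitch,yaw]: turn first, then shifts (cm) in tool axes
o=observe(); r0=R.from_euler("xyz",o["tool_rot"],degrees=True)
r1=R.from_euler("xyz",eval(sys.argv[2]),degrees=True) if len(sys.argv)>2 else r0
print("t",o["time_s"],"F",o["force"].round(1),"w",o["gripper_width"].round(1),"g",o["grip_force"],"q",o["q"].round(),o["eef_pos"].round(1),o["tool_rot"].round(2))
print("turn",(r0.inv()*r1).as_rotvec().round(4))
p=o["eef_pos"]
for s in sys.argv[1].split(";"):
    t=np.array(eval(s),float); print("shift cm",(r1.inv().apply(t-p)/10).round(3)); p=t
E
python3 pl.py "250,560,260;507,36,200;507,36,123" "[180,0,172]"
```

```text
Traceback (most recent call last):
  File "pl.py", line 7, in <module>
    print("t",o["time_s"],"F",o["force"].round(1),"w",o["gripper_width"].round(1),"g",o["grip_force"],"q",o["q"].round(),o["eef_pos"].round(1),o["tool_rot"].round(2))
                                                      ^^^^^^^^^^^^^^^^^^^^^^^^
AttributeError: 'float' object has no attribute 'round'
```

```bash
sed -i 's/o\["gripper_width"\].round(1)/round(o["gripper_width"],1)/' pl.py
python3 pl.py "250,560,260;507,36,200;507,36,123" "[180,0,172]"
```

```text
t 0.3 F [-0.   0.4 -0.5] w 93.7 g 0.0 q [-72.  36.   2.  87.  -2.  57.  -1.] [237.9 604.7 205.2] [-179.97    0.    158.53]
turn [-6.000e-04 -1.000e-04 -2.352e-01]
shift cm [-1.824 -4.258 -5.483]
shift cm [-32.743 -48.313   6.   ]
shift cm [ 0.  -0.   7.7]
```

Emit:
drive_tool(
  series=[
    [0,0,-0.1176,-0.9,-2.1,-2.7,-1],
    [0,0,-0.1176,-0.9,-2.1,-2.7,-1],
    [0,0,0,-2.18,-3.22,0.4,-1],
    [0,0,0,-2.18,-3.22,0.4,-1],
    [0,0,0,-2.18,-3.22,0.4,-1],
    [0,0,0,-2.18,-3.22,0.4,-1],
    [0,0,0,-2.18,-3.22,0.4,-1],
    [0,0,0,-2.18,-3.22,0.4,-1],
    [0,0,0,-2.18,-3.22,0.4,-1],
    [0,0,0,-2.18,-3.22,0.4,-1],
    [0,0,0,-2.18,-3.22,0.4,-1],
    [0,0,0,-2.18,-3.22,0.4,-1],
  ],
)

```text
time_s: 1.5
eef_pos: [413.6, 208.9, 219.5]
tool_rot: [180.0, 0.0, 172.0]
force: [-0.5, 0.9, 0.2]
gripper_width: 93.7
grip_force: 0.0
```

```bash
python3 pl.py "507,36,200;507,36,123" "[180,0,172]"
```

```text
t 1.5 F [-0.5  0.9  0.2] w 93.7 g 0.0 q [-32.  20.   2. 115.  -1.  46.  53.] [413.6 208.9 219.5] [1.7998e+02 3.0000e-02 1.7201e+02]
turn [0.0004 0.0005 0.0002]
shift cm [-11.65  -15.818   1.955]
shift cm [ 0.  -0.   7.7]
```

Emit:
drive_tool(
  series=[
    [0,0,0,-2.33,-3.16,0.4,-1],
    [0,0,0,-2.33,-3.16,0.4,-1],
    [0,0,0,-2.33,-3.16,0.4,-1],
    [0,0,0,-2.33,-3.16,0.4,-1],
    [0,0,0,-2.33,-3.16,0.4,-1],
    [0,0,0,0,0,0,-1],
    [0,0,0,0,0,0,-1],
  ],
)

```text
time_s: 2.2
eef_pos: [506.4, 37.0, 199.3]
tool_rot: [180.0, -0.0, 171.9]
force: [-0.6, 1.3, -0.4]
gripper_width: 93.9
grip_force: 0.0
```

```bash
python3 pl.py "507,36,123" "[180,0,172]"
python3 - <<'E'
from fit import *
import cv2
a=C["top"]["pixels"][200:250,270:350];b=C["scene"]["pixels"][150:220,290:380]
cv2.imwrite("pics/k.png",np.hstack([cv2.resize(a,(400,250),interpolation=2),cv2.resize(b,(400,311),interpolation=2)[:250]]))
E
```

```text
t 2.2 F [-0.6  1.3 -0.4] w 93.9 g 0.0 q [-10.  25.   4. 110.  -2.  45.  77.] [506.4  37.  199.3] [ 1.7999e+02 -3.0000e-02  1.7187e+02]
turn [ 0.0001 -0.0006 -0.0022]
shift cm [-0.074 -0.088  7.627]
```

View pics/k.png

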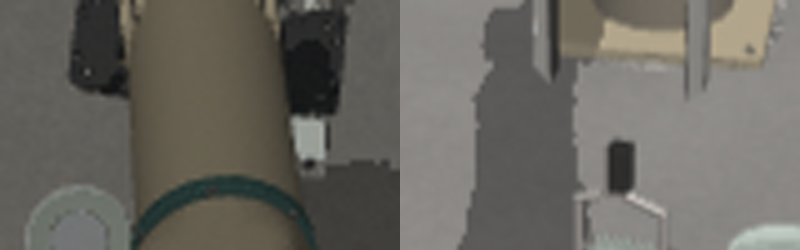

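The knob (≈620 in the tile) lies midway between the fingers (542, 697), so I'll descend and grip.

Emit:
drive_tool(
  series=[
    [0,0,0,0,0,2.5,-1],
    [0,0,0,0,0,2.5,-1],
    [0,0,0,0,0,1.8,-1],
    [0,0,0,0,0,0.8,-1],
    [0,0,0,0,0,0,1],
    [0,0,0,0,0,0,1],
    [0,0,0,0,0,0,1],
    [0,0,0,0,0,0,1],
    [0,0,0,0,0,0,1],
    [0,0,0,0,0,0,1],
    [0,0,0,0,0,0,1],
    [0,0,0,0,0,0,1],
  ],
)

```text
time_s: 3.5
eef_pos: [506.4, 37.5, 123.5]
tool_rot: [180.0, -0.0, 172.0]
force: [-0.1, -0.4, 0.1]
gripper_width: 33.4
grip_force: 0.0
```

```bash
python3 pl.py "507,36,123;507,36,235;440,289,235;531,284,235"
```

```text
t 3.5 F [-0.1 -0.4  0.1] w 33.4 g 0.0 q [-10.  31.   3. 114.  -3.  34.  78.] [506.4  37.5 123.5] [180.    -0.   171.99]
turn [0. 0. 0.]
shift cm [-0.078 -0.144  0.049]
shift cm [  0.    0.  -11.2]
shift cm [10.159 24.12   0.   ]
shift cm [-9.081  0.772 -0.   ]
```

Emit:
drive_tool(
  series=[
    [0,0,0,0,0,0,1],
    [0,0,0,0,0,0,1],
    [0,0,0,0,0,0,1],
    [0,0,0,0,0,0,1],
    [0,0,0,0,0,0,1],
    [0,0,0,0,0,0,1],
    [0,0,0,0,0,-0.8,1],
    [0,0,0,0,0,-1.6,1],
    [0,0,0,0,0,-2.4,1],
    [0,0,0,0,0,-2.4,1],
    [0,0,0,0,0,-1.8,1],
    [0,0,0,0,0,-0.8,1],
  ],
)

```text
time_s: 4.7
eef_pos: [507.4, 37.6, 223.6]
tool_rot: [179.9, 0.2, 172.0]
force: [0.2, -0.3, -2.4]
gripper_width: 15.8
grip_force: 29.8
```

```bash
python3 pl.py "435,288,220;531,285,220;531,285,182" "[180,0,177]"
```

```text
t 4.7 F [ 0.2 -0.3 -2.4] w 15.8 g 29.83939379453659 q [-10.  23.   4. 108.  -2.  49.  77.] [507.4  37.6 223.6] [179.95   0.19 172.  ]
turn [ 0.0008  0.0033 -0.0873]
shift cm [ 8.543 24.622  0.362]
shift cm [-9.603  0.203  0.   ]
shift cm [ 0.  -0.   3.8]
```

Emit:
drive_tool(
  series=[
    [0,0,-0.0873,0,0,0,1],
    [0,0,0,0.5,1.5,0,1],
    [0,0,0,0.9,2.6,0.04,1],
    [0,0,0,1.0,3.0,0.04,1],
    [0,0,0,1.1,3.1,0.04,1],
    [0,0,0,1.1,3.1,0.04,1],
    [0,0,0,1.1,3.1,0.04,1],
    [0,0,0,1.0,3.0,0.04,1],
    [0,0,0,1.0,3.0,0.04,1],
    [0,0,0,0.8,2.2,0,1],
    [0,0,0,0,0,0,1],
    [0,0,0,0,0,0,1],
  ],
)

```text
time_s: 5.9
eef_pos: [434.1, 287.2, 218.3]
tool_rot: [-179.9, -0.0, 177.1]
force: [0.2, -0.6, -1.9]
gripper_width: 16.0
grip_force: 29.8
```

```bash
python3 pl.py "531,285,220;531,285,182"
python3 - <<'E'
from fit import *
import cv2
a=C["top"]["pixels"][180:255,220:300];b=C["scene"]["pixels"][150:250,370:470]
cv2.imwrite("pics/h.png",np.hstack([cv2.resize(a,(400,375),interpolation=2),cv2.resize(b,(400,400),interpolation=2)[:375]]))
for P in((486,289,196),(531,285,174),(435,288,213)):print(proj("top",P),proj("scene",P))
E
```

```text
t 5.9 F [ 0.2 -0.6 -1.9] w 16.0 g 29.839692413806915 q [-37.  25.   1. 107.  -0.  49.  51.] [434.1 287.2 218.3] [-1.7993e+02 -4.0000e-02  1.7706e+02]
turn [0. 0. 0.]
shift cm [-9.692  0.277 -0.177]
shift cm [-2.0e-03  5.0e-03  3.8e+00]
[[240.89569106 223.47454319]] [[423.57658004 173.18625235]]
[[243.06037222 211.91818094]] [[421.34436755 187.12977978]]
[[240.32165883 237.27414768]] [[423.89510833 160.1540592 ]]
```

View pics/h.png

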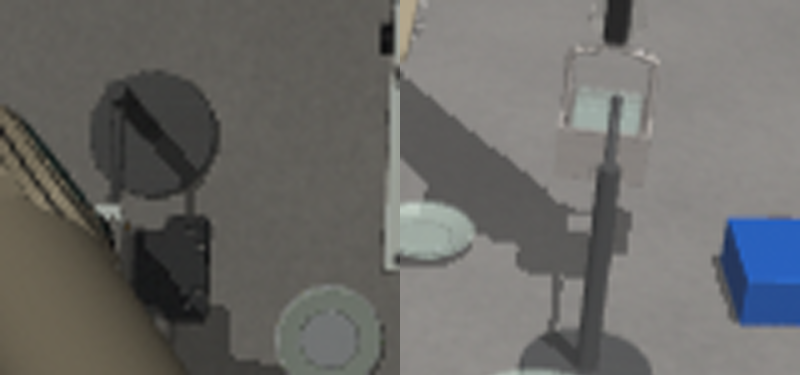

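In the scene view the rod tip (u≈423.6, v≈174) matches the prediction, and the bail's peak (u≈423) is lined up with it. Going over the tip and down.

Emit:
drive_tool(
  series=[
    [0,0,0,-0.6,0,-0.1,1],
    [0,0,0,-1.3,0.05,0,1],
    [0,0,0,-1.6,0.05,0,1],
    [0,0,0,-1.7,0.05,0,1],
    [0,0,0,-1.7,0.05,0,1],
    [0,0,0,-1.6,0,0,1],
    [0,0,0,-1.2,0,0,1],
    [0,0,0,0,0,0,1],
    [0,0,0,0,0,1.0,1],
    [0,0,0,0,0,1.0,1],
    [0,0,0,0,0,0.8,1],
    [0,0,0,0,0,0,1],
  ],
)

```text
time_s: 7.2
eef_pos: [529.7, 284.2, 189.9]
tool_rot: [-179.9, -0.2, 177.0]
force: [1.1, 0.0, -2.1]
gripper_width: 16.2
grip_force: 29.8
```

```bash
python3 pl.py "531,286,184"
```

```text
t 7.2 F [ 1.1  0.  -2.1] w 16.2 g 29.8398095369339 q [-31.  33.   1.  96.  -1.  51.  57.] [529.7 284.2 189.9] [-179.9    -0.18  177.04]
turn [0. 0. 0.]
shift cm [-0.12   0.186  0.588]
```

Emit:
drive_tool(
  series=[
    [0,0,0,0,0.1,0.2,1],
    [0,0,0,0,0.1,0.2,1],
    [0,0,0,0,0,0.15,1],
    [0,0,0,0,0,0,1],
  ],
)

```text
time_s: 7.6
eef_pos: [531.4, 286.7, 186.1]
tool_rot: [180.0, 0.0, 177.0]
force: [0.1, -0.4, -2.5]
gripper_width: 16.2
grip_force: 29.8
```

Emit:
drive_tool(
  series=[
    [0,0,0,0,0,0.1,1],
    [0,0,0,0,0,0.1,1],
    [0,0,0,0,0,0.1,1],
  ],
)

```text
time_s: 7.9
eef_pos: [531.8, 286.7, 184.1]
tool_rot: [180.0, 0.0, 177.0]
force: [-2.2, -2.0, 7.5]
gripper_width: 16.1
grip_force: 29.9
```

Emit:
drive_tool(
  series=[
    [0,0,0,0,0,-0.1,1],
    [0,0,0,0,0,0,-0.2],
    [0,0,0,0,0,0,-0.2],
    [0,0,0,0,0,0,-0.2],
    [0,0,0,0,0,0,-0.2],
    [0,0,0,0,0,0,-0.2],
    [0,0,0,0,0,0,-0.2],
    [0,0,0,0,0,-1.0,-0.2],
    [0,0,0,0,0,-2.0,-0.2],
    [0,0,0,0,0,-3.0,-0.2],
    [0,0,0,0,0,-3.0,-0.2],
    [0,0,0,0,0,-2.0,-0.2],
  ],
)

```text
time_s: 9.1
eef_pos: [532.3, 287.0, 297.3]
tool_rot: [179.9, 0.2, 177.0]
force: [-0.0, -0.3, -0.9]
gripper_width: 56.4
grip_force: 0.0
```

```bash
python3 pl.py "604,-310,250;604,-310,90;604,-310,21" "[180,0,194]"
python3 - <<'E'
from fit import *
import cv2
a=C["top"]["pixels"][180:255,220:300];b=C["scene"]["pixels"][150:250,370:470]
cv2.imwrite("pics/h2.png",np.hstack([cv2.resize(a,(400,375),interpolation=2),cv2.resize(b,(400,400),interpolation=2)[:375]]))
E
```

```text
t 9.1 F [-0.  -0.3 -0.9] w 56.4 g 0.0 q [-32.  27.   1.  88.  -1.  65.  57.] [532.3 287.  297.3] [1.7989e+02 1.6000e-01 1.7700e+02]
turn [ 0.0015  0.0031 -0.2968]
shift cm [  7.482 -59.661   4.727]
shift cm [ 0. -0. 16.]
shift cm [ 0.  -0.   6.9]
```

View pics/h2.png

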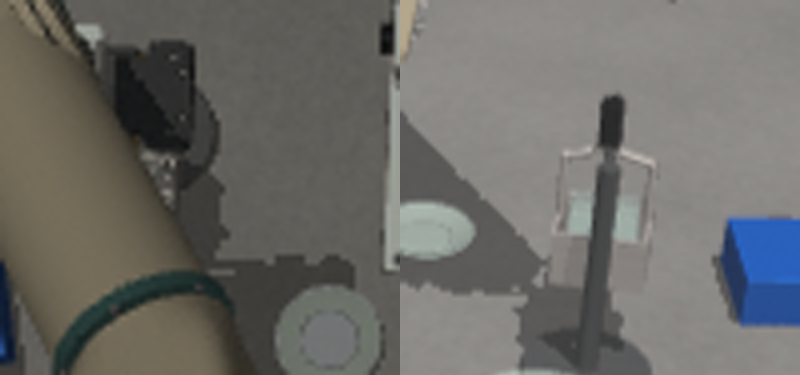

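The basket hangs on the rod by its bail (peak at tile (610,150)), released. On to the slide.

Emit:
drive_tool(
  series=[
    [0,0,-0.1484,0,0,0,-0.2],
    [0,0,-0.1484,0,0,0,-0.2],
    [0,0,0,0.5,-3.9,0.3,-0.2],
    [0,0,0,0.5,-3.9,0.3,-0.2],
    [0,0,0,0.5,-4.0,0.3,-0.2],
    [0,0,0,0.5,-4.0,0.3,-0.2],
    [0,0,0,0.5,-4.0,0.3,-0.2],
    [0,0,0,0.5,-4.0,0.3,-0.2],
    [0,0,0,0.5,-4.0,0.3,-0.2],
    [0,0,0,0.5,-4.0,0.3,-0.2],
    [0,0,0,0.5,-4.0,0.3,-0.2],
    [0,0,0,0.5,-4.0,0.3,-0.2],
  ],
)

```text
time_s: 10.4
eef_pos: [578.7, -113.1, 263.2]
tool_rot: [180.0, -0.1, -166.0]
force: [0.8, 0.7, 0.9]
gripper_width: 56.8
grip_force: 0.0
```

Emit:
drive_tool(
  series=[
    [0,0,0,0.5,-4.0,0.4,-0.2],
    [0,0,0,0.5,-4.0,0.4,-0.2],
    [0,0,0,0.5,-4.0,0.4,-0.2],
    [0,0,0,0.5,-4.0,0.4,-0.2],
    [0,0,0,0.5,-3.0,1.0,-0.2],
    [0,0,0,0,0,0,-0.2],
    [0,0,0,0,0,0,-0.2],
  ],
)

```text
time_s: 11.1
eef_pos: [600.2, -302.0, 236.7]
tool_rot: [179.9, -0.1, -166.1]
force: [0.7, 0.8, 0.5]
gripper_width: 56.5
grip_force: 0.0
```

```bash
python3 pl.py "604,-310,90;604,-310,21" "[180,0,194]"
```

```text
t 11.1 F [0.7 0.8 0.5] w 56.5 g 0.0 q [ 24.  36.   1.  81.  -1.  63. 129.] [ 600.2 -302.   236.7] [ 1.7988e+02 -1.0000e-01 -1.6607e+02]
turn [ 0.0021 -0.0017 -0.0012]
shift cm [-0.179 -0.87  14.668]
shift cm [ 0.  -0.   6.9]
```

Emit:
drive_tool(
  series=[
    [0.002,-0.0017,0,-0.1,-0.5,3.0,-0.2],
    [0,0,0,-0.08,-0.37,4.0,-0.2],
    [0,0,0,0,0,4.0,-0.2],
    [0,0,0,0,0,4.0,-0.2],
    [0,0,0,0,0,3.0,-0.2],
    [0,0,0,0,0,2.0,-0.2],
    [0,0,0,0,0,1.2,-0.2],
    [0,0,0,0,0,0,-0.2],
  ],
)

```text
time_s: 11.9
eef_pos: [604.7, -308.1, 24.8]
tool_rot: [180.0, -0.0, -165.9]
force: [-0.6, -0.5, -0.1]
gripper_width: 56.3
grip_force: 0.0
```

Emit:
drive_tool(
  series=[
    [0,0,0,0,0,0.2,1],
    [0,0,0,0,0,0,1],
    [0,0,0,0,0,0,1],
    [0,0,0,0,0,0,1],
    [0,0,0,0,0,0,1],
    [0,0,0,0,0,0,1],
    [0,0,0,0,0,0,1],
    [0,0,0,0,0,0,1],
    [0,0,0,0,0,0,1],
  ],
)

```text
time_s: 12.8
eef_pos: [605.4, -310.2, 24.4]
tool_rot: [-179.9, 0.1, -166.0]
force: [-1.1, 1.0, 3.4]
gripper_width: 11.6
grip_force: 30.0
```

```bash
cat > pf.py <<'E'
from station import *
import numpy as np,sys
from scipy.spatial.transform import Rotation as R
tilt,dx,dy=[float(a) for a in sys.argv[1:4]]; A=np.array([629.8,20.1,85.])  # dx,dy: TCP offset in face axes
Rf=R.from_euler("zy",[-2.6,-tilt],degrees=True); Rt=Rf*R.from_euler("zx",[180,180],degrees=True)
o=observe(); r0=R.from_euler("xyz",o["tool_rot"],degrees=True); p=o["eef_pos"]
print("t",o["time_s"],"F face axes",Rf.inv().apply(o["force"]).round(2),"w",round(o["gripper_width"],1),p.round(1),o["tool_rot"].round(2),"q",o["q"].round())
print("turn",(r0.inv()*Rt).as_rotvec().round(4), "euler", Rt.as_euler("xyz",degrees=True).round(2))
print("TCP in face frame",(Rf.inv().apply(p-A)-[0,0,26]).round(1))
for h in map(float,sys.argv[4:]):
    t=Rf.apply([dx,dy,26+24+h])+A; print("h",h,t.round(1),"shift with current axes",(r0.inv().apply(t-p)/10).round(3),"target axes",(Rt.inv().apply(t-p)/10).round(3)); p=t
E
python3 pf.py 17 0 0 100 30 0; python3 pl.py "605,-310,200"
```

```text
t 12.8 F face axes [-0.13  0.97  3.61] w 11.6 [ 605.4 -310.2   24.4] [-1.7989e+02  1.0000e-01 -1.6599e+02] q [ 24.  51.   1.  89.  -1.  40. 130.]
turn [ 0.028  -0.2942  0.288 ] euler [179.21  16.98 177.28]
TCP in face frame [ -26.1 -331.9  -76.8]
h 100.0 [585.9  20.1 228.4] shift with current axes [ -6.151  32.482 -20.454] target axes [ -2.606  33.187 -20.078]
h 30.0 [606.4  20.1 161.5] shift with current axes [-1.974 -0.483  6.699] target axes [0. 0. 7.]
h 0.0 [615.2  20.1 132.8] shift with current axes [-0.846 -0.207  2.871] target axes [-0.  0.  3.]
t 12.8 F [-1.1  1.   3.4] w 11.6 g 29.995196163654327 q [ 24.  51.   1.  89.  -1.  40. 130.] [ 605.4 -310.2   24.4] [-1.7989e+02  1.0000e-01 -1.6599e+02]
turn [0. 0. 0.]
shift cm [-3.0000e-03 -2.0000e-03 -1.7557e+01]
```

Emit:
drive_tool(
  series=[
    [0,0,0,0,0,-0.5,1],
    [0,0,0,0,0,-1.5,1],
    [0,0,0,0,0,-3.0,1],
    [0,0,0,0,0,-4.0,1],
    [0,0,0,0,0,-4.0,1],
    [0,0,0,0,0,-3.5,1],
    [0,0,0,0,0,-2.0,1],
    [0,0,0.145,0,0,0,1],
    [0,0,0.145,0,0,0,1],
    [0,0,0,0,0,0,1],
  ],
)

```text
time_s: 13.8
eef_pos: [604.9, -310.0, 210.2]
tool_rot: [-179.9, 0.2, 177.4]
force: [0.8, -0.1, -1.7]
gripper_width: 11.6
grip_force: 30.0
```

```bash
python3 pf.py 17 0 0 100 30 0
```

```text
t 13.8 F face axes [ 0.31 -0.06 -1.83] w 11.6 [ 604.9 -310.   210.2] [-1.7988e+02  1.6000e-01  1.7737e+02] q [ 21.  38.   6.  82.  -4.  60. 116.]
turn [-0.0157 -0.2935 -0.0003] euler [179.21  16.98 177.28]
TCP in face frame [  27.8 -329.2  101.1]
h 100.0 [585.9  20.1 228.4] shift with current axes [ 3.405 32.887 -1.901] target axes [ 2.776 32.921 -2.295]
h 30.0 [606.4  20.1 161.5] shift with current axes [-2.025  0.109  6.7  ] target axes [0. 0. 7.]
h 0.0 [615.2  20.1 132.8] shift with current axes [-0.868  0.047  2.871] target axes [-0.  0.  3.]
```

Emit:
drive_tool(
  series=[
    [-0.008,-0.147,0,0,0,0,1],
    [-0.008,-0.147,0,0,0,0,1],
    [0,0,0,0.2,2.0,-0.3,1],
    [0,0,0,0.3,3.8,-0.3,1],
    [0,0,0,0.3,4.0,-0.3,1],
    [0,0,0,0.4,4.2,-0.3,1],
    [0,0,0,0.4,4.2,-0.3,1],
    [0,0,0,0.4,4.2,-0.3,1],
    [0,0,0,0.3,4.0,-0.3,1],
    [0,0,0,0.3,3.8,-0.2,1],
    [0,0,0,0.2,2.0,0,1],
    [0,0,0,0,0,0,1],
  ],
)

```text
time_s: 15.0
eef_pos: [584.9, 17.5, 227.9]
tool_rot: [179.1, 17.0, 177.9]
force: [-0.2, -0.1, -1.4]
gripper_width: 11.9
grip_force: 30.0
```

```bash
python3 pf.py 17 0 0 30 10 0
```

```text
t 15.0 F face axes [-0.6  -0.14 -1.26] w 11.9 [584.9  17.5 227.9] [179.12  16.95 177.86] q [-12.  22.   9. 114.  -5.  28.  88.]
turn [ 0.0045 -0.0006  0.0096] euler [179.21  16.98 177.28]
TCP in face frame [ -1.   -2.7 123.8]
h 30.0 [606.4  20.1 161.5] shift with current axes [-0.11   0.235  6.979] target axes [-0.103  0.268  6.978]
h 10.0 [612.3  20.1 142.4] shift with current axes [-1.e-03 -9.e-03  2.e+00] target axes [-0.  0.  2.]
h 0.0 [615.2  20.1 132.8] shift with current axes [-0.001 -0.005  1.   ] target axes [0. 0. 1.]
```

Emit:
drive_tool(
  series=[
    [0.0045,0,0.0096,0,0.1,1.5,1],
    [0,0,0,-0.05,0.1,2.5,1],
    [0,0,0,-0.05,0.06,2.2,1],
    [0,0,0,0,0,1.2,1],
    [0,0,0,0,0,0.4,1],
    [0,0,0,0,0,0,1],
    [0,0,0,0,0,0,1],
  ],
)

```text
time_s: 15.7
eef_pos: [609.5, 14.7, 154.2]
tool_rot: [179.2, 17.0, 176.7]
force: [0.2, -0.2, -1.7]
gripper_width: 11.7
grip_force: 30.0
```

```bash
python3 pf.py 17 0 0 10 0
python3 - <<'E'
from fit import *
import cv2
cv2.imwrite("pics/top5.png",C["top"]["pixels"]);cv2.imwrite("pics/scene5.png",C["scene"]["pixels"])
a=C["scene"]["pixels"][185:235,300:350];b=C["top"]["pixels"][165:215,290:340]
cv2.imwrite("pics/f.png",np.hstack([cv2.resize(a,(500,500),interpolation=0),cv2.resize(b,(300,300),interpolation=0).repeat(1,0) if 0 else np.vstack([cv2.resize(b,(300,300),interpolation=0),np.zeros((200,300,3),'uint8')])]))
E
```

```text
t 15.7 F face axes [-0.27 -0.17 -1.65] w 11.7 [609.5  14.7 154.2] [179.23  17.02 176.69] q [-10.  30.   7. 115.  -6.  19.  88.]
turn [-0.0035  0.0009 -0.0098] euler [179.21  16.98 177.28]
TCP in face frame [ 1.1 -5.3 46.1]
h 10.0 [612.3  20.1 142.4] shift with current axes [0.113 0.538 1.206] target axes [0.106 0.535 1.208]
h 0.0 [615.2  20.1 132.8] shift with current axes [0.001 0.004 1.   ] target axes [0. 0. 1.]
```

View pics/f.png

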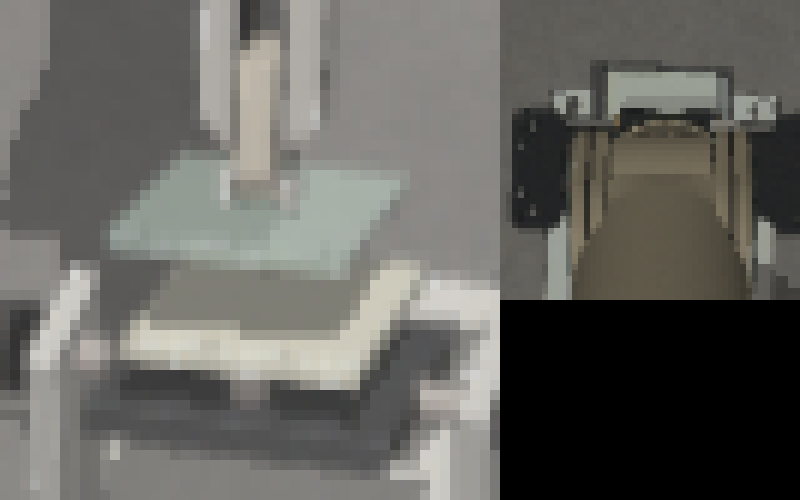

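```bash
python3 pf.py 17 0 0 10 0
python3 - <<'E'
from fit import *
from pathlib import Path
def q(a): a=np.array(a,float); return np.c_[300+a[:,0]/10-.5,185+a[:,1]/10-.5]
A=np.array([629.8,20.1,85.])
def solve(P,px,h,tilt):
    Rf=R.from_euler("zy",[-2.6,-tilt],degrees=True);P=np.array(P,float)
    w=lambda p:Rf.apply(R.from_euler("z",p[2]).apply(P)+[p[0],p[1],26+h])+A
    f=lambda p:(proj("scene",w(p))-q(px)).ravel()
    r=least_squares(f,[0,0,0]);print(tilt,r.x[:2].round(1),np.degrees(r.x[2]).round(1),r.cost.round(2),f(r.x).reshape(-1,2).round(1).tolist())
for t in(15,17,20):
    solve([(45,-35,0),(45,35,0),(-45,-35,6),(-45,35,6)],[(108,250),(348,280),(185,150),(408,173)],22,t)
    solve([(45,-35,-8),(45,35,-8),(-45,35,0)],[(120,362),(362,390),(423,262)],0,t)
E
```

```text
t 15.8 F face axes [-0.56  0.28 -0.43] w 12.0 [609.6  15.1 154.4] [179.22  17.05 176.7 ] q [-10.  30.   7. 115.  -6.  19.  88.]
turn [-0.0032  0.0013 -0.0096] euler [179.21  16.98 177.28]
TCP in face frame [ 1.2 -5.  46.3]
h 10.0 [612.3  20.1 142.4] shift with current axes [0.126 0.501 1.223] target axes [0.119 0.499 1.225]
h 0.0 [615.2  20.1 132.8] shift with current axes [0.001 0.003 1.   ] target axes [0. 0. 1.]
15 [-7.6 -6. ] -0.4 0.52 [[-0.1, 0.6], [-0.1, 0.2], [-0.1, -0.5], [0.3, -0.5]]
15 [-3.1 -0.1] -0.2 0.03 [[0.1, 0.1], [-0.1, -0.1], [-0.0, 0.1]]
17 [-6.1 -6. ] -0.3 0.1 [[-0.0, 0.2], [-0.0, -0.3], [-0.1, 0.1], [0.2, 0.0]]
17 [-0.7  0.1] 0.1 0.37 [[0.2, -0.2], [-0.0, -0.4], [-0.1, 0.7]]
20 [-3.6 -5.9] -0.1 1.39 [[0.0, -0.5], [0.0, -1.0], [-0.2, 0.9], [0.1, 0.8]]
20 [4.1 0.8] 0.6 2.02 [[0.2, -0.5], [0.1, -0.9], [-0.3, 1.7]]
```

Scene view: the slide sits parallel above the face, about 6 mm toward −y and slightly low on the slope. Correcting, then lowering to contact.

Emit:
drive_tool(
  series=[
    [0,0,0,-0.1,0.28,0.3,1],
    [0,0,0,-0.1,0.28,0.4,1],
    [0,0,0,0,0,0.5,1],
    [0,0,0,0,0,0.4,1],
    [0,0,0,0,0,0.2,1],
    [0,0,0,0,0,0,1],
    [0,0,0,0,0,0,1],
  ],
)

```text
time_s: 16.6
eef_pos: [616.6, 20.5, 136.7]
tool_rot: [179.2, 17.0, 176.7]
force: [-0.5, 0.6, -1.7]
gripper_width: 11.7
grip_force: 30.0
```

```bash
python3 pf.py 17 0 0 0
```

```text
t 16.6 F face axes [-1.03  0.6  -1.42] w 11.7 [616.6  20.5 136.7] [179.24  16.95 176.7 ] q [-10.  32.   7. 115.  -7.  17.  88.]
turn [-0.0035 -0.0004 -0.0098] euler [179.21  16.98 177.28]
TCP in face frame [ 2.5  0.5 27.3]
h 0.0 [615.2  20.1 132.8] shift with current axes [ 0.245 -0.05   0.327] target axes [ 0.246 -0.049  0.327]
```

Now small steps to find contact.

Emit:
drive_tool(
  series=[
    [0,0,0,0,0,0.15,1],
    [0,0,0,0,0,0.15,1],
    [0,0,0,0,0,0,1],
    [0,0,0,0,0,0,1],
  ],
)

```text
time_s: 17.0
eef_pos: [617.8, 20.6, 134.1]
tool_rot: [179.2, 17.0, 176.7]
force: [0.5, 0.7, -1.0]
gripper_width: 11.7
grip_force: 30.0
```

Emit:
drive_tool(
  series=[
    [0,0,0,0,0,0.15,1],
    [0,0,0,0,0,0.15,1],
    [0,0,0,0,0,0,1],
    [0,0,0,0,0,0,1],
  ],
)

```text
time_s: 17.4
eef_pos: [618.5, 20.6, 131.2]
tool_rot: [179.2, 17.0, 176.7]
force: [-0.1, -0.2, 1.3]
gripper_width: 11.8
grip_force: 30.0
```

```bash
python3 pf.py 17 0 0 0
```

```text
t 17.4 F face axes [ 0.3  -0.17  1.31] w 11.8 [618.5  20.6 131.2] [179.23  16.98 176.7 ] q [-10.  32.   7. 115.  -7.  16.  88.]
turn [-0.0034  0.0001 -0.0097] euler [179.21  16.98 177.28]
TCP in face frame [ 2.7  0.6 21.5]
h 0.0 [615.2  20.1 132.8] shift with current axes [ 0.271 -0.064 -0.254] target axes [ 0.272 -0.061 -0.254]
```

Emit:
drive_tool(
  series=[
    [0,0,0,0,0,0.15,1],
    [0,0,0,0,0,0.15,1],
    [0,0,0,0,0,0.1,1],
    [0,0,0,0,0,0,1],
    [0,0,0,0,0,0,1],
  ],
)

```text
time_s: 17.9
eef_pos: [619.6, 20.6, 127.3]
tool_rot: [179.2, 17.0, 176.7]
force: [-1.2, 0.1, 4.1]
gripper_width: 11.7
grip_force: 30.0
```

```bash
python3 pf.py 17 0 0 0
python3 - <<'E'
from fit import *
import cv2
a=C["scene"]["pixels"][185:235,300:350]
cv2.imwrite("pics/f2.png",cv2.resize(a,(600,600),interpolation=0))
E
```

```text
t 17.9 F face axes [0.05 0.06 4.27] w 11.7 [619.6  20.6 127.3] [179.23  16.97 176.7 ] q [-10.  33.   7. 115.  -7.  16.  88.]
turn [-0.0034 -0.0001 -0.0097] euler [179.21  16.98 177.28]
TCP in face frame [ 2.6  0.6 17.5]
h 0.0 [615.2  20.1 132.8] shift with current axes [ 0.258 -0.063 -0.655] target axes [ 0.258 -0.058 -0.655]
```

View pics/f2.png

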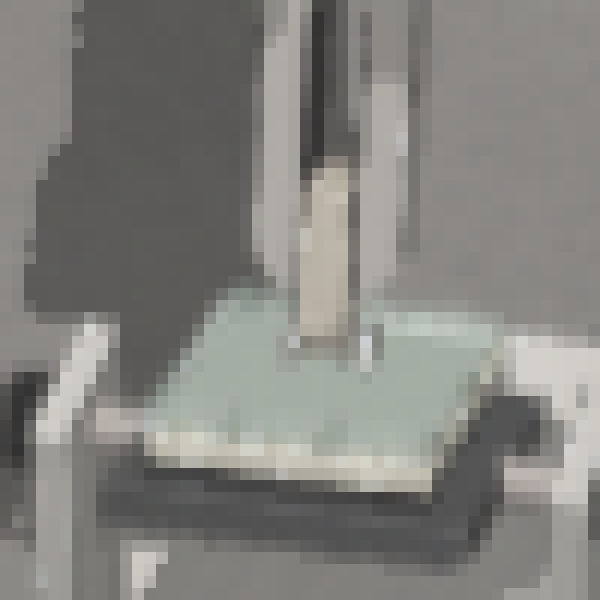

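The slide lies on the face; far corners at (225,288) and (503,318), with the plate's near bottom corners at (145,467) and (435,492). Checking the centring numerically.

Run:
```python
from fit import *
def q(a): a=np.array(a,float); return np.c_[300+a[:,0]/12-.5,185+a[:,1]/12-.5]
A=np.array([629.8,20.1,85.])
def solve(P,px,h,tilt):
    Rf=R.from_euler("zy",[-2.6,-tilt],degrees=True);P=np.array(P,float)
    w=lambda p:Rf.apply(R.from_euler("z",p[2]).apply(P)+[p[0],p[1],26+h])+A
    f=lambda p:(proj("scene",w(p))-q(px)).ravel()
    r=least_squares(f,[0,0,0]);print(tilt,r.x[:2].round(1),np.degrees(r.x[2]).round(1),f(r.x).reshape(-1,2).round(1).tolist())
for t in(15,17,19):
    solve([(-45,-35,6),(-45,35,6)],[(225,286),(503,318)],-5,t)
    solve([(45,-35,-8),(45,35,-8)],[(145,467),(435,494)],-5,t)
Rf=R.from_euler("zy",[-2.6,-17],degrees=True)
for P in([45,0,6],[45,0,0],[45,0,-8]):print((proj("scene",Rf.apply(np.array(P)+[0,0,21])+A)-[300-.5,185-.5])*12)
```

```text
15 [ 1.2 -1. ] -0.0 [[0.2, 0.2], [-0.2, -0.1]]
15 [ 3.2 -0.4] 2.4 [[-0.0, -0.0], [0.0, 0.0]]
17 [-2.7 -1.7] 0.2 [[0.3, 0.2], [-0.3, -0.2]]
17 [8.4 0.9] 2.1 [[-0.1, -0.1], [0.1, 0.0]]
19 [-7.6 -2.5] 0.6 [[0.3, 0.3], [-0.3, -0.2]]
19 [14.8  2.6] 1.6 [[-0.1, -0.1], [0.1, 0.1]]
[[289.03901299 412.21483965]]
[[288.09951377 436.30003761]]
[[286.85065217 468.31611425]]
```

Slide centring agrees to within about 4 mm by three estimates, and the force rise of about 5.8 N means roughly 5.3 mm of press. A small final press, settle, then hand in.

Emit:
drive_tool(
  series=[
    [0,0,0,0,0,0.05,1],
    [0,0,0,0,0,0,1],
    [0,0,0,0,0,0,1],
    [0,0,0,0,0,0,1],
    [0,0,0,0,0,0,1],
  ],
)

```text
time_s: 18.6
eef_pos: [619.7, 20.6, 126.8]
tool_rot: [179.2, 17.0, 176.7]
force: [-1.9, 0.4, 5.1]
gripper_width: 11.9
grip_force: 30.0
```

Run:
```python
from fit import *
import cv2
o=observe();print(o["force"],o["eef_pos"],o["gripper_width"],o["grip_force"])
b=cv2.imread("pics/scene5.png").astype(int); n=C["scene"]["pixels"].astype(int)
print("basket area change",abs(n-b)[155:230,408:440].mean().round(2))
print(close_job())
```

```text
[-1.09659918e+00  4.42511130e-03  5.30921380e+00] [619.73471473  20.5982586  126.7486331 ] 11.598638367294312 30.000495314598083
basket area change 0.37
the job is handed in; nothing more can be done
None
```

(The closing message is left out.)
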